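# Rolling pin out of a part-opening pantry drawer

### The arm

A 6-joint arm with a two-finger parallel gripper is mounted at the origin on the work surface. World frame = base frame: x ahead of the robot, y to its left, z up, the work surface at z = 0. Lengths are in mm, angles in rad, forces in N, time in s.
With the tool pointing down it reaches from about 300 to 775 mm from the base axis. Payload 14.6 kg.
Tool frame: the origin (TCP) lies between the finger pads; the fingertips stand 11 mm ahead of it and the grasp point (between the pads) lies 8 mm behind it; z points along the fingers, y is the line along which they close (so a half turn about z gives the same grasp; the last joint's range is limited). The gripper opens to 85 mm and grips with 20 to 120 N. Pads are 22 mm wide; open, the fingers measure 114 mm over their backs; the gripper's body (76 mm by 85 mm) begins 54 mm behind the grasp point. The pads swing forward as they close: fully open they stand 13 mm farther back than shut.
Start: joints at [-1.41, 0.3, 1.521, -0, 1.321, -0.067], TCP at [124.203, -535.783, 242.281] pointing down, gripper open.
Joint ranges: [-3.03, 3.03], [-0.79, 2.21], [0.23, 2.52], [-1.04, 4.18], [0, 3.07], [-2.55, 2.55]. Speed limits (rad/s): [2.22, 2.22, 2.57, 3.14, 3.14, 3.14].

### API

Orientations are given as a unit quaternion [x, y, z, w].
In Python, from workcell import state, grab_frame, get_calibration, r, regions_of gives the robot as it stands.
- The arm moves only by the tool step_arm, never from a script. Its argument "motion" is a list of rows, each a list of 5 numbers: the shift along the world's x, y, z in m, then the turn about the world's z in rad, then the finger opening in m, from 0 to 0.0854. A call has 1 to 12 rows; each row shifts and turns the commanded pose from where the row before left it; what a row does not reach is not made up. A row lasts 1/10 s, in which the tool goes at most 50 mm and 8.59 degrees, less where a joint would pass 70% of its speed; a pose out of reach is approached as far as the arm can. A call with a gripper value outside its range is refused whole. The fingers move at their own pace and stop on an object; the grip force is fixed at half the most. Time passes only in rows, so rows that do not move let the fingers close. It gives the time, the measured TCP pose, the force, the opening and the grip force at its end, in the units of the state.
- state(): the state, without advancing time (a new reading comes with each control period).
- grab_frame(name): name is "side" or "top" or "wrist"; returns (picture, depth): 420x560x3 uint8, blue, green, red; 420x560 float32, mm along the optical axis (not along the pixel's ray), 0 where there is no reading.
- get_calibration(name): a dict with "camera_matrix" (3x3 intrinsics, pixels), "cam_to_world" (4x4, takes a point from camera to world coordinates); the wrist camera has in their place "hand_eye" (4x4, takes a point from camera to tool coordinates, whose origin is the TCP and whose axes are the flange's). Camera axes: x right, y down, z forward; pixel columns grow to the right and rows downward; lengths in mm; the calibration is good to about 2 mm. A picture is of the moment at which its call begins: read the wrist's pose just before it. get_calibration takes no time and is no camera call.
- r.sign_off(): hands the job in; it is judged then, once.
Trained networks look in the newest picture that a camera, given by its name, has taken for a name from the list of things; names that differ only in an ending like _2 or _b are one class to them, and where a whole thing is asked for, a point or a joint stands for the part that bears it (a point fixed in the world has none). Each returns a list of dicts, best first, with "confidence" (0 to 1); they miss things now and then, are a little off and sometimes report something else, mostly with a low value. They report only what shows in the picture. A call takes as long as a camera call. They do not tell look-alikes from the thing itself.
- regions_of(target, camera): "pixels" (420x560 bool, what is visible of it) and "pixel" ([column, row] in pixels, amid what is visible of it).
The state is a dict: "clock": time; "q": joint angles; "qvel": joint speeds; "joint_efforts": joint torques, N m; "ee_pos": TCP position; "tcp_rot": TCP orientation; "force": force on the tool from outside, world axes, zero at the start; "moment": the same for the moment, N m; "finger_gap": finger opening in mm; "grasp_force": force on a finger pad.
Only numpy, scipy, OpenCV 4.12 (cv2) and the standard library are available. Lean on these libraries where they do the work, as an engineer would, in place of code of your own. Each camera call takes 0.05 s, during which the arm holds its last target. There are 200 camera calls.

### The job

Pull the drawer of the white counter chest out as far as it goes, then grip the rolling pin that lies in it and take it out: the drawer does not open far enough to lift the pin level, so tip its front end up over the drawer front and draw it out on the slant from under the chest's top board, without prying it against that board. Finish holding the pin still and about level in the gripper, all of it a good hand's breadth (10 cm) above the chest's top and touching nothing else, with the drawer left open. Keep the two pastry cutters in the drawer and leave the bowl and the three jars where they stand.

Things in the scene. Friction and masses are not known exactly. Their poses are not given: they have to be found in the camera images.
- chest: White counter-top chest, fixed: 450 mm deep (its x), 310 wide (y), 150 high. Origin: centre of its underside, z up. Its front looks along its own -x, roughly world -y (the robot's right); its +y side faces the robot. Its front face lies at x = -0.225, the top board ends flush with it.
- top_board: The chest's fixed top, a pale wooden board 450 by 322 mm, 15 mm thick, underside 135 mm above the counter. Origin: its centre.
- drawer (a joint): Drawer slide, m: 0 shut, 0.27 fully out at its stop; starts at 0 to 0.03. Slides along the chest's -x with about 2 N of friction and stays where left. Fully out, the opening between drawer front and top board is 270 mm long, shorter than the pin. Front panel 16 mm thick; inside 430 mm long, 250 wide; side and rear walls rise to 85 mm above the counter.
- handle (a point): Middle of the drawer's dark bar handle, on the bar's axis, 116 mm above the counter: a level bar 10 mm thick, 130 mm long along the chest's y, its axis 40 mm in front of the panel (35 mm free between bar and panel). Moves with the drawer.
- front_edge (a point): On the top edge of the drawer's front panel, at its inner face, in the middle of the pin's lane, 128 mm above the counter. Moves with the drawer.
- lane (a point): On the drawer floor (30 mm above the counter), at the front panel's inner face, in the middle of the pin's lane. The lane is 159 mm wide; on its +y side a divider 8 mm thick and 25 mm high parts it from the cutters' narrow lane. Moves with the drawer.
- top_edge (a point): On the lower front edge of the chest's top board, over the middle of the pin's lane, 135 mm above the counter: the rear of the pin must come out below and in front of it. Fixed to the chest.
- pin: Pale wooden rolling pin, 380 mm long, 0.22 to 0.42 kg: barrel 45 mm in diameter and 240 mm long, a darker handle 70 mm long, up to 27 mm thick, at each end. Origin: its centre, on the axis; x runs along the axis from front end to rear end. Lies lengthways on the drawer floor, its axis 22.5 mm above it; it can roll and slide a little in its lane.
- pin_front (a point): Centre of the pin's front end (towards the drawer front), 190 mm from its origin.
- pin_rear (a point): Centre of the pin's rear end (under the chest's top), 190 mm from its origin.
- cutter_big: Steel ring cutter, 68 mm in diameter, 30 mm high, loose in the drawer's narrow lane. Origin: centre of its underside.
- cutter_small: Copper ring cutter, 52 mm in diameter, 30 mm high, loose in the drawer's narrow lane. Origin: centre of its underside.
- green_bowl: Green bowl, 170 mm across, 75 mm high, standing on the rear half of the chest's top (rim 225 mm above the counter). Origin: centre of its underside.
- bean_jar: Jar of pale beans with a steel cap, 90 mm in diameter, 140 mm high, standing on the counter to the robot's right. Origin: centre of its underside.
- lentil_jar: The same jar with red-brown lentils.
- pea_jar: The same jar with green peas, standing beside the bowl on the chest's top board.
Things that resemble listed ones, but are neither listed nor needed, are in the scene too. What is shaped like the lentil_jar but turquoise is not meant. Leave any black look-alike of the pea_jar alone.

How it is judged:
By the outcome, as a careful person would: the job done as asked, in the order asked, and still so for the second after the job is handed in, while the arm keeps its last pose, push and grip.
It also fails if it takes over 54 s, if anything falls off the work surface, if the arm or the gripper's body presses on something with over 40 N, if the wrist force passes 120 N, or if a joint passes its speed limit or range.

## Working session

There is one attempt and no reset: what is moved stays moved. The work goes in short steps, Python scripts to look and compute and a tool call to move; the robot and the scene stay as the last step left them, time stands still between calls to the robot, and variables do not carry over. Pictures are saved under pics/ and viewed, at most 10 in all, crops included, and the job is handed in when it is done.

Besides the shell and the picture viewer there is one more tool, called after "Emit:" by a JSON object that holds its "api" and its "payload", one argument or row to a line. step_arm: Moves the arm, as the interface text tells. Its arguments: {"type":"object","properties":{"motion":{"type":"array"}},"required":["motion"]}

```bash
mkdir -p pics; cat > h.py <<'E'
import numpy as np, cv2
from scipy.spatial.transform import Rotation as R
from workcell import state, grab_frame, get_calibration, r, regions_of
def cam(name):
    s=state(); im,d=grab_frame(name); c=get_calibration(name); K=np.array(c["camera_matrix"])
    if name=="wrist":
        T=np.eye(4);T[:3,:3]=R.from_quat(s["tcp_rot"]).as_matrix();T[:3,3]=s["ee_pos"];M=T@np.array(c["hand_eye"])
    else: M=np.array(c["cam_to_world"])
    v,u=np.mgrid[:420,:560]
    P=np.stack([(u-K[0,2])/K[0,0]*d,(v-K[1,2])/K[1,1]*d,d,np.ones_like(d)],-1)@M.T
    P=P[...,:3].copy();P[d<=0]=np.nan
    return im,P,K,M
def proj(p,K,M):
    q=np.linalg.inv(M)@np.r_[p,1];return K[:2]@q[:3]/q[2]
E
python3 - <<'E'
from h import *
np.set_printoptions(precision=1,suppress=True)
s=state();print(s["ee_pos"],R.from_quat(s["tcp_rot"]).as_matrix(),s["finger_gap"],s["clock"])
for n in("side","top"):
    im,P,K,M=cam(n);cv2.imwrite(f"pics/{n}0.png",im);print(n,M[:3,3],M[:3,2])
    for t in["chest","top_board","drawer","handle","green_bowl","bean_jar","lentil_jar","pea_jar","pin","cutter_big"]:
        for g in regions_of(t,n)[:3]:
            m=g["pixels"];print(t,round(g["confidence"],2),g["pixel"],m.sum(),np.nanmedian(P[m],0),np.nanpercentile(P[m],2,0),np.nanpercentile(P[m],98,0))
E
```

```text
[ 124.1 -535.6  241.7] [[ 1.   0.2 -0. ]
 [ 0.2 -1.   0. ]
 [ 0.  -0.  -1. ]] 85.83253976387977 0.0
side [ 559.4 -328.  1228.1] [-0.   0.3 -0.9]
chest 0.75 [294.1, 176.2] 12676 [539.4 161.  149.6] [375.3   9.8  29.3] [682.4 470.9 154.5]
top_board 0.74 [297.1, 161.4] 10292 [543.9 202.  150.3] [374.3  53.9 144.2] [685.2 481.4 154.9]
top_board 0.4 [299.6, 219.7] 65 [583.   66.3  60.6] [570.5  28.7  28.2] [597.   78.3 135.8]
drawer 0.95 [282.7, 223.0] 2329 [526.4  16.7  86.2] [385.  -26.8  26.9] [670.2  86.7 131.5]
drawer 0.2 [342.6, 102.3] 1351 [642.6 363.5 262.9] [602.  345.6 152.3] [686.1 426.4 293.2]
handle 0.89 [279.7, 223.8] 2376 [523.6  16.9  83.4] [383.4 -25.3   4. ] [670.2  86.3 131.7]
handle 0.64 [282.2, 104.3] 2124 [470.2 395.6 182.5] [398.6 290.  153. ] [547.8 445.7 226.2]
green_bowl 0.57 [282.9, 103.7] 2133 [470.  395.6 182.6] [398.6 290.  152.9] [545.5 445.8 225.9]
green_bowl 0.29 [298.3, 164.5] 10254 [543.5 201.4 150.3] [374.7  53.7 145.2] [684.5 478.2 154.9]
bean_jar 0.98 [292.7, 390.7] 1030 [ 625.6 -428.8  140.3] [ 587.6 -468.6   65.3] [ 665.3 -390.1  144.8]
lentil_jar 0
[... 871 characters left out ...]
 [667.7  54.2 132.7]
green_bowl 0.72 [178.7, 222.7] 2622 [486.  382.4 178.5] [404.4 297.1 150.1] [556.9 446.5 226.8]
bean_jar 0.97 [437.8, 170.7] 903 [ 623.1 -416.1  134.9] [ 590.4 -464.6   15.1] [ 664.9 -386.5  144.7]
lentil_jar 0.8 [462.3, 253.5] 987 [ 358.5 -473.5  135.5] [ 319.4 -525.7   14. ] [ 398.9 -448.1  144.7]
lentil_jar 0.73 [451.6, 204.4] 926 [ 512.9 -457.2  135.1] [ 476.3 -506.7   17.4] [ 553.1 -430.4  144.1]
pea_jar 0.79 [116.5, 191.0] 934 [582.  581.1 134.2] [547.6 554.6  15.3] [625.  631.4 145.3]
pea_jar 0.75 [169.3, 160.5] 1121 [637.6 379.8 285.4] [605.9 347.6 148.3] [686.5 428.3 294.1]
pin 0.26 [230.4, 201.7] 11590 [542.6 226.3 149.2] [379.1  60.  142.6] [688.6 495.  156. ]
```

View pics/side0.png

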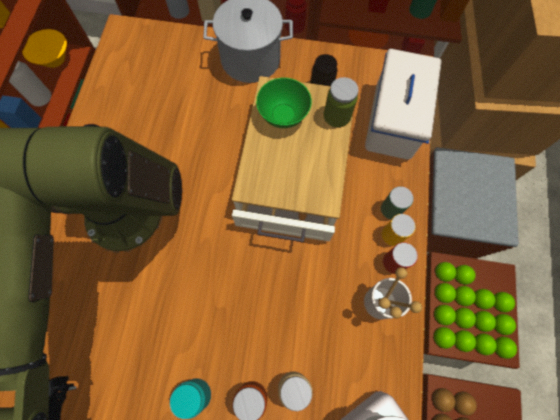

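```bash
python3 - <<'E'
from h import *
np.set_printoptions(precision=1,suppress=True)
for n in("side","top"):
    im,P,K,M=cam(n)
    m=next(g for g in regions_of("top_board",n))["pixels"]&(abs(P[...,2]-150)<8)
    r_=cv2.minAreaRect(P[m][:,:2].astype(np.float32));print(n,r_,cv2.boxPoints(r_))
    g=P[(P[...,1]<70)&(P[...,1]>-60)&(P[...,0]>360)&(P[...,0]<710)&(P[...,2]>100)&(P[...,2]<140)]
    for z in (100,108,114,118,124,132): 
        q=g[abs(g[:,2]-z)<3];print(z,len(q),np.nanmedian(q,0),np.nanmin(q,0),np.nanmax(q,0))
    bar=g[(g[:,1]<5)];r2=cv2.minAreaRect(bar[:,:2].astype(np.float32));print("bar",r2,np.median(bar,0),len(bar))
E
```

```text
side ((472.70355224609375, 370.031982421875), (73.1020736694336, 72.18482208251953), 34.01709747314453) [[422.2 379.5]
 [462.6 319.7]
 [523.2 360.6]
 [482.8 420.4]]
100 10 [651.9  14.1 101.4] [374.6   9.4 100.7] [680.9  60.5 102.2]
108 34 [589.1  12.5 109.4] [375.5   8.7 105.3] [678.5  56.  110.9]
114 73 [508.8  11.5 114.9] [372.2 -29.6 111.2] [679.4  56.  117. ]
118 193 [536.  -12.2 118.9] [375.  -30.2 115.1] [675.5  59.  121. ]
124 295 [527.   13.5 124.8] [373.8 -30.3 121. ] [680.7  54.1 127. ]
132 263 [526.1  21.3 130.3] [375.3   9.4 129. ] [679.6  55.2 134.6]
bar ((526.5531616210938, -12.699626922607422), (35.064701080322266, 138.93911743164062), 89.9607162475586) [527.  -24.  120.5] 209
top ((536.274658203125, 279.32550048828125), (449.72564697265625, 323.12158203125), 88.8587646484375) [[370.3  57.7]
 [693.3  51.3]
 [702.3 500.9]
 [379.2 507.4]]
100 1 [388.2  55.1 102.4] [388.2  55.1 102.4] [388.2  55.1 102.4]
108 2 [448.2  14.6 108.6] [378.7 -26.  106.4] [517.6  55.3 110.8]
114 26 [540.8 -20.5 115.5] [463.6 -27.8 113.6] [597.3   6.7 117. ]
118 119 [538.4 -20.2 118.8] [380.5 -27.9 115.3] [684.   32.3 121. ]
124 354 [533.7  20.5 124.5] [380.1 -27.2 121. ] [685.2  33.5 127. ]
132 178 [529.5  23.2 130.6] [382.9 -24.2 129. ] [681.2  33.4 134.9]
bar ((531.2040405273438, -11.331138610839844), (31.427282333374023, 136.54151916503906), 89.27823638916016) [532.1 -21.2 119.9] 175
```

Emit:
{"api": "step_arm", "payload": {
  "motion": [
    [0.027,0.034,0.005,-0.017,0.085],
    [0.027,0.034,0.005,-0.017,0.085],
    [0.027,0.034,0.005,-0.017,0.085],
    [0.027,0.034,0,-0.017,0.085],
    [0.027,0.034,0,-0.017,0.085],
    [0.027,0.034,0,-0.017,0.085],
    [0.027,0.034,0,-0.017,0.085],
    [0.027,0.034,0,-0.017,0.085],
    [0.027,0.034,0,-0.017,0.085],
    [0.027,0.034,0,-0.017,0.085],
    [0.027,0.034,0,0,0.085],
    [0.027,0.034,0,0,0.085]
  ]
}}

```text
clock: 2.5
ee_pos: [449.1, -126.1, 257.5]
tcp_rot: [1.0, 0.029, 0.0, 0.0]
force: [0.4, -0.7, 1.1]
finger_gap: 85.2
grasp_force: 0.0
```

```bash
python3 - <<'E'
from h import *
s=state();print(s["ee_pos"],R.from_quat(s["tcp_rot"]).as_matrix().round(3),s["finger_gap"])
im,P,K,M=cam("wrist");cv2.imwrite("pics/w1.png",im)
for t in ("handle",):
    for g in regions_of(t,"wrist")[:2]:
        m=g["pixels"]; print(g["confidence"],g["pixel"])
z=P[...,2]
q=P[(z>112)&(z<124)&(P[...,1]<3)&(P[...,1]>-60)]
if len(q)>20: print(cv2.minAreaRect(q[:,:2].astype(np.float32)),np.median(q,0))
E
```

```text
[ 449.07821258 -126.11571023  257.51816063] [[ 0.998  0.058  0.001]
 [ 0.058 -0.998 -0.   ]
 [ 0.001  0.    -1.   ]] 85.22188042560963
0.71 [101.4, 118.2]
0.49 [38.9, 13.1]
((521.9487915039062, -14.299665451049805), (30.990739822387695, 127.19308471679688), 88.21218872070312) [520.31705361 -24.87710257 119.36619731]
```

View pics/w1.png

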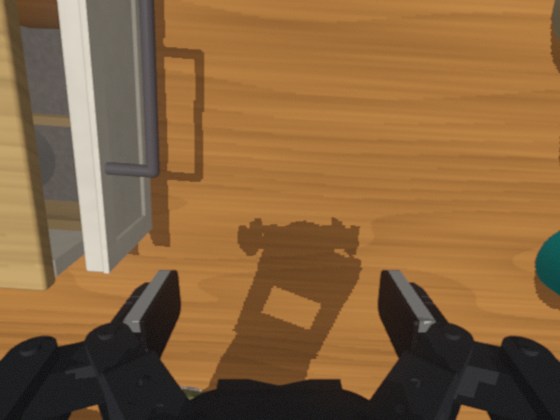

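Emit:
{"api": "step_arm", "payload": {
  "motion": [
    [0.026,0.034,0,-0.026,0.034],
    [0.026,0.034,0,-0.026,0.034],
    [0.026,0.034,0,-0.026,0.034],
    [0,0,-0.03,0,0.034],
    [0,0,-0.03,0,0.034],
    [0,0,-0.025,0,0.034]
  ]
}}

```text
clock: 3.2
ee_pos: [525.8, -25.9, 170.7]
tcp_rot: [1.0, -0.01, -0.0, -0.0]
force: [0.6, -1.2, 0.6]
finger_gap: 33.8
grasp_force: 0.0
```

```bash
python3 - <<'E'
from h import *
s=state();print(s["ee_pos"],R.from_quat(s["tcp_rot"]).as_matrix().round(3)[:,0],s["finger_gap"])
for n in("wrist","side","top"):
    im,P,K,M=cam(n); 
    z=P[...,2]
    q=P[(z>112)&(z<124)&(P[...,1]<3)&(P[...,1]>-60)&(P[...,0]>440)&(P[...,0]<610)]
    if len(q)>20:
        b=q[q[:,1]<-15];print(n,len(b),np.median(b,0),np.polyfit(b[:,0],b[:,1],1))
    if n=="wrist":cv2.imwrite("pics/w2.png",im)
E
```

```text
[525.79101899 -25.93209808 170.74304467] [ 1.    -0.02  -0.001] 33.81279209849724
wrist 4160 [541.61898457 -23.81368817 119.40943965] [-1.08171254e-02 -1.78641706e+01]
side 127 [541.49548581 -25.46318046 120.3087762 ] [-1.17289747e-02 -1.87035939e+01]
```

View pics/w2.png

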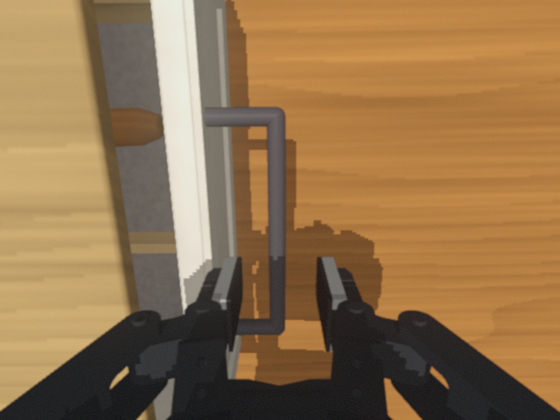

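Emit:
{"api": "step_arm", "payload": {
  "motion": [
    [0,0.002,-0.025,0,0.034],
    [0,0,-0.025,0,0.034],
    [0.005,0,-0.012,0,0.034],
    [0,0,0,0,0.0],
    [0,0,0,0,0.0],
    [0,0,0,0,0.0],
    [0,0,0,0,0.0]
  ]
}}

```text
clock: 4.05
ee_pos: [531.9, -24.0, 111.6]
tcp_rot: [1.0, -0.01, 0.001, 0.0]
force: [1.7, -1.9, 3.8]
finger_gap: 7.5
grasp_force: 59.1
```

Emit:
{"api": "step_arm", "payload": {
  "motion": [
    [0,-0.01,0,0,0.0],
    [0,-0.02,0,0,0.0],
    [-0.001,-0.025,0,0,0.0],
    [0,-0.025,0,0,0.0],
    [-0.001,-0.025,0,0,0.0],
    [0,-0.025,0,0,0.0],
    [-0.001,-0.025,0,0,0.0],
    [0,-0.025,0,0,0.0],
    [-0.001,-0.025,0,0,0.0],
    [0,-0.02,0,0,0.0],
    [0,-0.01,0,0,0.0],
    [0,0,0,0,0.0]
  ]
}}

```text
clock: 5.25
ee_pos: [528.3, -260.6, 111.6]
tcp_rot: [1.0, -0.011, 0.002, 0.001]
force: [7.4, -2.2, 2.4]
finger_gap: 7.4
grasp_force: 59.6
```

Emit:
{"api": "step_arm", "payload": {
  "motion": [
    [0,-0.004,0,0,0.0],
    [0,-0.004,0,0,0.0],
    [0,0,0,0,0.0]
  ]
}}

```text
clock: 5.55
ee_pos: [528.2, -267.5, 111.6]
tcp_rot: [1.0, -0.01, 0.002, 0.001]
force: [6.3, -1.3, 1.8]
finger_gap: 7.7
grasp_force: 59.7
```

Emit:
{"api": "step_arm", "payload": {
  "motion": [
    [-0.001,-0.003,0,0,0.0],
    [0,-0.003,0,0,0.0],
    [0,-0.003,0,0,0.0],
    [0,0,0,0,0.0]
  ]
}}

```text
clock: 5.95
ee_pos: [528.0, -274.6, 111.6]
tcp_rot: [1.0, -0.01, 0.002, -0.001]
force: [13.4, 11.5, 2.4]
finger_gap: 7.3
grasp_force: 59.9
```

Emit:
{"api": "step_arm", "payload": {
  "motion": [
    [0,-0.002,0,0,0.0],
    [0,0,0,0,0.0]
  ]
}}

```text
clock: 6.15
ee_pos: [528.0, -274.7, 111.6]
tcp_rot: [1.0, -0.009, 0.002, -0.002]
force: [10.2, 25.5, 7.4]
finger_gap: 7.4
grasp_force: 60.6
```

Emit:
{"api": "step_arm", "payload": {
  "motion": [
    [0,0.001,0,0,0.03],
    [0,0,0,0,0.03],
    [0,0,0,0,0.03],
    [0,0,0.03,0,0.03],
    [0,0,0.04,0,0.03],
    [0,0,0.04,0,0.03],
    [0,0,0.04,0,0.06],
    [0,0.03,0.04,0,0.085],
    [0,0.03,0.01,0,0.085],
    [0,0.0,0.0,0,0.085]
  ]
}}

```text
clock: 7.15
ee_pos: [526.6, -214.8, 313.1]
tcp_rot: [1.0, -0.009, 0.002, 0.001]
force: [0.4, 0.6, 0.0]
finger_gap: 84.8
grasp_force: 0.0
```

```bash
python3 - <<'E'
from h import *
np.set_printoptions(precision=1,suppress=True)
s=state();print(s["ee_pos"],s["finger_gap"],s["force"])
for n in("wrist","side","top"):
    im,P,K,M=cam(n);cv2.imwrite(f"pics/{n}3.png",im)
    for t in["pin","cutter_big","cutter_small","handle"]:
        for g in regions_of(t,n)[:2]:
            m=g["pixels"];q=P[m];q=q[np.isfinite(q[:,0])]
            print(n,t,round(g["confidence"],2),g["pixel"],m.sum(),np.median(q,0),np.percentile(q,2,0),np.percentile(q,98,0))
E
```

```text
[ 526.6 -214.8  313.1] 84.84751400081578 [0.4 0.6 0. ]
wrist pin 0.62 [117.6, 121.4] 9687 [580.2 -42.1  69.8] [ 557.5 -181.8   48.6] [600.   76.6  75. ]
wrist cutter_big 0.9 [187.5, 247.6] 1268 [ 442.7 -103.5   50.3] [ 416.2 -139.3   31.4] [480.7 -74.9  60.1]
wrist cutter_big 0.69 [160.3, 172.1] 69074 [520.8 -74.7  30.1] [ 389.8 -267.6   27.8] [661.4 111.3 139.6]
wrist cutter_small 0.92 [24.8, 245.9] 1712 [439.2  98.9  47.3] [414.9  73.2  29.7] [464.4 122.2  60.2]
wrist handle 0.94 [170.9, 171.8] 66568 [525.2 -88.8  30. ] [ 398.7 -269.    27.8] [660.2 112.3 127.7]
wrist handle 0.7 [5.2, 305.6] 1631 [409.2  55.  146.7] [372.4  52.8 136.3] [473.   69.5 150.5]
side pin 0.94 [298.3, 243.6] 816 [578.1 -18.1  70.3] [ 554.2 -186.7   53.9] [597.4  70.5  78.5]
side cutter_big 0.45 [246.5, 255.4] 38 [431.2 -79.3  53.5] [ 414.2 -106.2   37. ] [449.2 -75.   64.7]
side cutter_small 0.44 [304.9, 260.4] 5171 [569.6 -79.4  32.3] [ 391.5 -271.7   25.8] [659.3  81.1 130.9]
side handle 0.65 [301.0, 260.3] 5128 [571.9 -79.8  32.3] [ 391.2 -271.1   25.7] [659.4  80.9 130.9]
top pin 0.57 [319.0, 189.9] 776 [578.3 -49.   69.4] [ 560.1 -171.6   55.6] [598.4  48.6  78.7]
top cutter_big 0.54 [450.9, 204.9] 920 [ 513.5 -457.   135.2] [ 477.  -508.2   13.8] [ 553.6 -430.7  144.6]
top cutter_big 0.52 [319.7, 206.4] 5310 [534.2 -66.4  30.8] [ 398.7 -219.1   22.6] [663.8  50.4 118.7]
top handle 0.76 [322.5, 208.9] 5359 [533.4 -66.8  30.9] [ 398.  -219.3   22.3] [664.1  50.  121.5]
top handle 0.72 [316.2, 191.6] 767 [578.4 -45.2  69.4] [ 559.7 -171.6   54. ] [601.3  45.8  78.7]
```

View pics/wrist3.png

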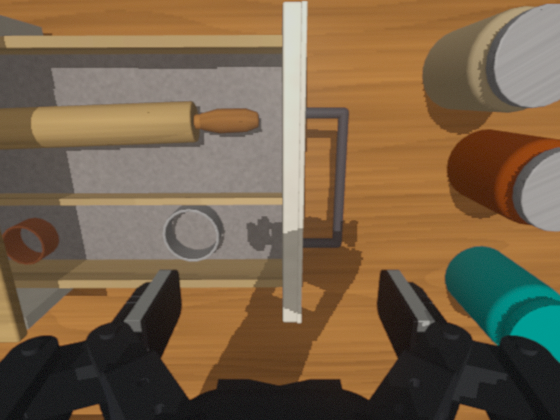

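View pics/side3.png

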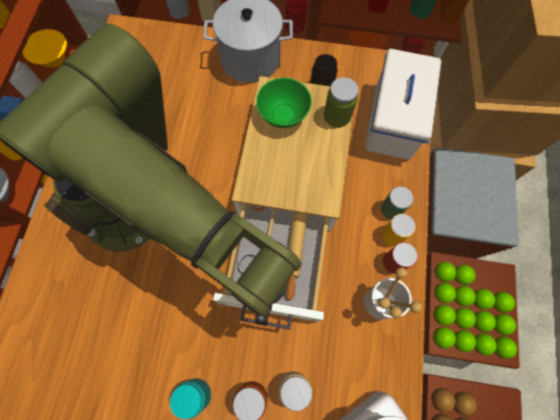

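```bash
python3 - <<'E'
from h import *
np.set_printoptions(precision=2,suppress=True)
s=state();print(s["q"],get_calibration("wrist")["hand_eye"])
for n in("wrist","side","top"):
    im,P,K,M=cam(n);g=regions_of("pin",n)[0];q=P[g["pixels"]];q=q[np.isfinite(q[:,0])]
    b=q[(q[:,2]>60)]; c=[]
    for y in range(-110,50,20):
        w=b[abs(b[:,1]-y)<10]
        if len(w)>5:c.append([(np.percentile(w[:,0],3)+np.percentile(w[:,0],97))/2,y,np.percentile(w[:,2],90)])
    c=np.array(c);print(n,np.polyfit(c[:,1],c[:,0],1),c[:,2],q[:,1].min(), "barrel front",np.percentile(b[:,1],1))
E
```

```text
[-0.46  0.3   1.36 -0.    1.48  1.14] [[  -0.     -0.95   -0.3    77.16]
 [   1.     -0.     -0.      0.02]
 [   0.     -0.3     0.95 -130.84]
 [   0.      0.      0.      1.  ]]
wrist [ -0.02 578.17] [74.13 74.13 74.19 74.29 74.29 74.23 74.23 74.37] -192.5563051280069 barrel front -182.3147726538304
side [ -0.11 575.99] [74.97 75.09 77.05 76.45 76.03 76.87 75.82] -195.9066295265968 barrel front -189.10571759894972
top [ -0.02 579.97] [76.84 76.61 76.26 75.66 77.72 76.6  77.32 77.2 ] -182.68118287799155 barrel front -177.59638478780846
```

Emit:
{"api": "step_arm", "payload": {
  "motion": [
    [0.005,0.011,-0.01,0.146,0.07],
    [0.005,0.011,-0.01,0.146,0.07],
    [0.005,0.011,-0.01,0.146,0.07],
    [0.005,0.011,-0.01,0.146,0.07],
    [0.005,0.011,-0.01,0.146,0.07],
    [0.005,0.011,-0.01,0.146,0.07],
    [0.005,0.011,-0.01,0.146,0.07],
    [0.005,0.011,-0.01,0.146,0.07],
    [0.005,0.011,-0.01,0.146,0.07],
    [0.005,0.011,-0.01,0.146,0.07],
    [0.003,0.01,-0.01,0.146,0.07]
  ]
}}

```text
clock: 9.3
ee_pos: [579.5, -96.2, 199.9]
tcp_rot: [0.7, 0.715, 0.0, 0.0]
force: [-0.3, -1.0, -0.4]
finger_gap: 70.2
grasp_force: 0.0
```

```bash
python3 - <<'E'
from h import *
np.set_printoptions(precision=3,suppress=True)
s=state();print(s["q"],s["ee_pos"],R.from_quat(s["tcp_rot"]).as_matrix()[:,0],s["finger_gap"])
n="wrist";im,P,K,M=cam(n);cv2.imwrite("pics/w4.png",im);g=regions_of("pin",n)[0];q=P[g["pixels"]];q=q[np.isfinite(q[:,0])]
b=q[(q[:,2]>60)&(q[:,2]<85)]; c=[]
for y in range(-110,60,10):
    w=b[abs(b[:,1]-y)<5]
    if len(w)>5:c.append([(np.percentile(w[:,0],3)+np.percentile(w[:,0],97))/2,y,np.percentile(w[:,2],90)])
c=np.array(c);print(c,np.polyfit(c[:,1],c[:,0],1),g["confidence"])
E
```

```text
[-0.227  0.419  1.461  0.     1.262 -0.248] [579.466 -96.24  199.853] [-0.021  1.     0.   ] 70.24772175842142
[[ 578.817 -110.      73.881]
 [ 579.026 -100.      73.823]
 [ 578.816  -90.      73.99 ]
 [ 578.291  -80.      73.971]
 [ 578.403  -70.      73.977]
 [ 578.188  -60.      74.002]
 [ 577.646  -50.      73.979]
 [ 578.079  -40.      73.99 ]
 [ 577.638  -30.      73.995]
 [ 577.486  -20.      74.036]
 [ 577.594  -10.      74.112]
 [ 577.089    0.      74.056]
 [ 577.115   10.      74.028]
 [ 576.929   20.      74.046]
 [ 576.729   30.      74.152]
 [ 576.53    40.      74.101]] [ -0.016 577.215] 0.98
```

View pics/w4.png

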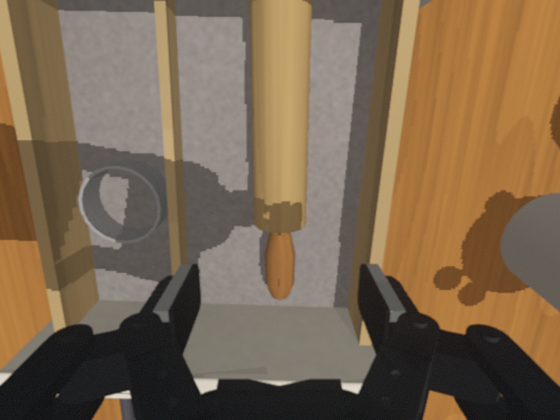

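Emit:
{"api": "step_arm", "payload": {
  "motion": [
    [0,0,-0.035,0,0.07],
    [0,0,-0.035,0,0.07],
    [0,0,-0.035,0,0.07],
    [0,0,-0.025,0,0.07],
    [0,0,-0.015,0,0.07],
    [0,0,-0.008,0,0.07],
    [0,0,0,0,0.03],
    [0,0,0,0,0.02],
    [0,0,0,0,0.02],
    [0,0,0,0,0.02]
  ]
}}

```text
clock: 10.4
ee_pos: [579.9, -97.0, 48.8]
tcp_rot: [0.702, 0.712, 0.001, 0.001]
force: [-1.6, -0.4, 7.3]
finger_gap: 43.2
grasp_force: 61.4
```

Emit:
{"api": "step_arm", "payload": {
  "motion": [
    [0,0,0.01,0,0.02],
    [0,0,0.01,0,0.02],
    [0,0,0.01,0,0.02],
    [0,0,0.01,0,0.02],
    [0,0,0,0,0.02]
  ]
}}

```text
clock: 10.9
ee_pos: [579.9, -96.9, 89.2]
tcp_rot: [0.702, 0.712, 0.001, 0.001]
force: [-0.2, 0.2, -2.8]
finger_gap: 43.5
grasp_force: 61.2
```

```bash
cat > tilt.py <<'E'
from h import *
def tilt(n="wrist",lo=-600,hi=50,save=None):
    s=state();im,P,K,M=cam(n)
    if save:cv2.imwrite(save,im)
    G=regions_of("pin",n)
    if not G: print("none");return
    g=G[0];q=P[g["pixels"]];q=q[np.isfinite(q[:,0])];c=[]
    for y in np.arange(lo,hi,8):
        w=q[abs(q[:,1]-y)<4]
        if len(w)>8:c.append([(np.percentile(w[:,0],3)+np.percentile(w[:,0],97))/2,y,np.percentile(w[:,2],95)])
    c=np.array(c);print(n,round(g["confidence"],2),"tcp",np.round(s["ee_pos"],1),"F",np.round(s["force"],1),"M",np.round(s["moment"],2),"gap",round(s["finger_gap"],1))
    print(c.round(1).tolist())
if __name__=="__main__":
    import sys
    for n in sys.argv[1].split(","):tilt(n,save=f"pics/t_{n}_{state()['clock']}.png")
E
python3 tilt.py wrist,side
```

```text
wrist 0.56 tcp [579.9 -96.9  89.2] F [-0.2  0.2 -2.8] M [-0.25 -0.03 -0.  ] gap 43.5
[[578.8, -200.0, 29.9], [579.3, -136.0, 102.9], [578.8, -120.0, 114.8], [578.7, -112.0, 114.7], [578.7, -104.0, 114.6], [578.2, -96.0, 114.5], [578.6, -88.0, 114.4], [578.2, -80.0, 114.2], [578.1, -72.0, 114.1], [578.1, -64.0, 114.0], [577.9, -56.0, 113.9], [577.9, -48.0, 113.8], [577.7, -40.0, 113.7], [577.6, -32.0, 113.6], [577.5, -24.0, 113.5], [577.3, -16.0, 113.4], [577.3, -8.0, 113.3], [577.1, 0.0, 113.1], [577.1, 8.0, 112.8]]
side 0.69 tcp [579.2 -96.8  87.4] F [ 1.2 -0.1 -2.9] M [-0.26  0.01  0.02] gap 43.2
[[577.2, -184.0, 105.9], [576.1, -176.0, 108.0], [576.7, -168.0, 106.7], [575.9, -160.0, 105.7], [575.8, -152.0, 107.4], [576.7, -144.0, 106.6], [575.5, -136.0, 104.4], [575.2, -128.0, 103.3], [568.0, -120.0, 109.3]]
```

Emit:
{"api": "step_arm", "payload": {
  "motion": [
    [0,0,-0.015,0,0.02],
    [0,0,-0.015,0,0.02],
    [0,0,-0.008,0,0.02],
    [0,0,0,0,0.06],
    [0,0,0,0,0.06],
    [0,0,0.004,0,0.06],
    [0.0,-0.02,0,0,0.06],
    [0.001,-0.02,0,0,0.06],
    [0,-0.019,0,0,0.06],
    [0,0,0,0,0.015],
    [0,0,0,0,0.01],
    [0,0,0,0,0.01]
  ]
}}

```text
clock: 12.3
ee_pos: [580.3, -155.2, 53.5]
tcp_rot: [0.702, 0.713, -0.0, 0.0]
force: [-1.4, -1.7, 2.2]
finger_gap: 24.5
grasp_force: 58.7
```

Emit:
{"api": "step_arm", "payload": {
  "motion": [
    [0,0,0,0,0.01],
    [0,0,0.0,0,0.01]
  ]
}}

```text
clock: 12.5
ee_pos: [580.3, -155.2, 53.5]
tcp_rot: [0.702, 0.713, 0.0, 0.0]
force: [-1.2, 0.5, 3.6]
finger_gap: 24.6
grasp_force: 59.0
```

Handle gripped. Lift a little and see whether the pin pivots.

Emit:
{"api": "step_arm", "payload": {
  "motion": [
    [0,0,0.01,0,0.01],
    [0,0,0.01,0,0.01],
    [0,0,0.01,0,0.01],
    [0,0,0.01,0,0.01],
    [0,0,0,0,0.01]
  ]
}}

```text
clock: 13.0
ee_pos: [580.9, -156.0, 95.2]
tcp_rot: [0.702, 0.712, 0.001, 0.001]
force: [0.2, -0.1, -2.1]
finger_gap: 24.6
grasp_force: 59.0
```

```bash
python3 tilt.py wrist
```

```text
wrist 0.59 tcp [ 580.9 -156.    95.2] F [ 0.2 -0.1 -2.1] M [-0.3   0.02  0.02] gap 24.6
[[580.1, -192.0, 104.2], [580.0, -184.0, 106.3], [579.8, -176.0, 107.3], [579.8, -168.0, 107.1], [579.8, -160.0, 107.1], [579.8, -152.0, 106.7], [579.5, -144.0, 105.7], [579.6, -136.0, 103.6], [579.7, -128.0, 101.6], [579.2, -120.0, 114.0], [578.8, -112.0, 113.9], [578.7, -104.0, 113.5], [578.6, -96.0, 113.2], [578.4, -88.0, 112.9], [578.4, -80.0, 112.4], [578.2, -72.0, 112.1], [578.1, -64.0, 111.7], [578.0, -56.0, 111.3], [578.0, -48.0, 110.8]]
```

Emit:
{"api": "step_arm", "payload": {
  "motion": [
    [0,0,0,0,0.01],
    [0,0,0,0,0.01],
    [0,0,0,0,0.01],
    [0,0,0,0,0.01],
    [0,0,0,0,0.01],
    [0,0,0,0,0.01]
  ]
}}

```text
clock: 13.7
ee_pos: [580.2, -155.8, 93.2]
tcp_rot: [0.702, 0.712, -0.0, -0.0]
force: [0.3, -0.2, -1.9]
finger_gap: 24.0
grasp_force: 59.0
```

```bash
python3 tilt.py wrist
```

```text
wrist 0.93 tcp [ 580.2 -155.8   93.2] F [ 0.3 -0.2 -1.9] M [-0.31 -0.02 -0.02] gap 24.0
[[579.2, -192.0, 102.3], [579.3, -184.0, 104.4], [579.2, -176.0, 105.4], [579.1, -168.0, 105.3], [578.9, -160.0, 104.9], [578.9, -152.0, 104.7], [578.6, -144.0, 103.8], [578.6, -136.0, 101.5], [578.5, -128.0, 99.6], [577.8, -120.0, 111.9], [578.0, -112.0, 111.7], [578.1, -104.0, 111.4], [577.9, -96.0, 110.9], [577.8, -88.0, 110.6], [577.7, -80.0, 110.2], [577.6, -72.0, 109.7], [577.4, -64.0, 109.3], [577.3, -56.0, 109.0], [577.2, -48.0, 108.5]]
```

Emit:
{"api": "step_arm", "payload": {
  "motion": [
    [0,0,-0.01,0,0.01],
    [0,0,-0.01,0,0.01],
    [0,0,0.035,0,0.01],
    [0,0,0,0,0.01],
    [0,0,-0.012,0,0.01],
    [0,0,-0.012,0,0.01],
    [0,0,0.03,0,0.01],
    [0,0,0,0,0.01]
  ]
}}

```text
clock: 14.6
ee_pos: [580.9, -156.0, 114.8]
tcp_rot: [0.702, 0.712, 0.0, 0.001]
force: [0.6, -1.0, -1.5]
finger_gap: 24.2
grasp_force: 59.7
```

```bash
python3 tilt.py wrist
```

```text
wrist 0.97 tcp [ 580.9 -156.   114.8] F [ 0.6 -1.  -1.5] M [-0.2  -0.02  0.05] gap 24.2
[[579.8, -192.0, 128.0], [579.9, -184.0, 129.0], [579.8, -176.0, 129.6], [579.6, -168.0, 128.6], [579.6, -160.0, 127.3], [579.6, -152.0, 126.1], [579.4, -144.0, 124.4], [579.4, -136.0, 121.0], [579.3, -128.0, 117.7], [578.9, -120.0, 128.6], [578.8, -112.0, 128.1], [579.0, -104.0, 126.6], [578.6, -96.0, 125.3], [578.7, -88.0, 123.8], [578.4, -80.0, 122.4], [578.5, -72.0, 120.9], [578.2, -64.0, 119.6], [578.2, -56.0, 118.2], [578.1, -48.0, 116.8]]
```

Emit:
{"api": "step_arm", "payload": {
  "motion": [
    [0,0,0.035,0,0.01],
    [0,0,0,0,0.01],
    [0,0,-0.012,0,0.01],
    [0,0,-0.012,0,0.01],
    [0,0,0.035,0,0.01],
    [0,0,0,0,0.01]
  ]
}}

```text
clock: 15.3
ee_pos: [580.9, -156.0, 161.1]
tcp_rot: [0.702, 0.712, 0.0, 0.001]
force: [-0.1, 0.1, -1.4]
finger_gap: 24.6
grasp_force: 59.7
```

```bash
python3 tilt.py wrist
```

```text
wrist 0.67 tcp [ 580.9 -156.   161.1] F [-0.1  0.1 -1.4] M [-0.16 -0.06 -0.03] gap 24.6
[[581.1, -368.0, -0.0], [580.4, -232.0, 127.9], [580.4, -224.0, 127.9], [563.2, -216.0, 126.2], [574.1, -192.0, 178.2], [579.7, -184.0, 178.5], [579.9, -176.0, 178.4], [579.8, -168.0, 176.9], [579.6, -160.0, 174.5], [579.9, -152.0, 172.2], [579.6, -144.0, 169.7], [579.4, -136.0, 165.2], [579.3, -128.0, 160.7], [579.2, -120.0, 169.8], [578.9, -112.0, 169.1], [578.8, -104.0, 166.6], [578.8, -96.0, 164.0], [578.8, -88.0, 161.5], [578.3, -80.0, 159.1], [578.3, -72.0, 156.5], [578.0, -64.0, 154.0], [578.0, -56.0, 151.5], [577.9, -48.0, 149.0], [578.0, -40.0, 146.4], [541.6, -32.0, 29.8], [541.8, -24.0, 30.1]]
```

Emit:
{"api": "step_arm", "payload": {
  "motion": [
    [0,-0.006,0.002,0,0.01],
    [0,-0.01,0.003,0,0.01],
    [0,-0.014,0.0045,0,0.01],
    [0.001,-0.015,0.005,0,0.01],
    [0,-0.015,0.005,0,0.01],
    [0,-0.015,0.005,0,0.01],
    [0,-0.01,0.003,0,0.01],
    [0,0,0,0,0.01]
  ]
}}

```text
clock: 16.2
ee_pos: [581.1, -242.3, 188.2]
tcp_rot: [0.702, 0.712, 0.0, 0.0]
force: [-0.3, 0.6, -2.6]
finger_gap: 24.5
grasp_force: 59.8
```

```bash
python3 tilt.py wrist
```

```text
wrist 0.82 tcp [ 581.1 -242.3  188.2] F [-0.3  0.6 -2.6] M [-0.34 -0.    0.04] gap 24.5
[[608.6, -392.0, 54.0], [580.3, -272.0, 206.6], [580.1, -264.0, 206.7], [580.1, -256.0, 205.6], [580.2, -248.0, 202.8], [579.9, -240.0, 200.0], [579.5, -232.0, 197.2], [579.7, -224.0, 192.6], [582.2, -216.0, 187.7], [579.5, -208.0, 194.5], [579.6, -200.0, 194.8], [579.3, -192.0, 192.0], [579.1, -184.0, 189.1], [578.8, -176.0, 186.1], [578.8, -168.0, 183.2], [578.7, -160.0, 180.4], [578.7, -152.0, 177.4], [578.8, -144.0, 174.3], [578.7, -136.0, 171.5], [578.6, -128.0, 168.9], [616.9, -120.0, 30.5], [616.2, -112.0, 30.0]]
```

Emit:
{"api": "step_arm", "payload": {
  "motion": [
    [0,-0.01,0.004,0,0.01],
    [0,-0.014,0.005,0,0.01],
    [0,-0.015,0.006,0,0.01],
    [0.001,-0.015,0.006,0,0.01],
    [0,-0.01,0.004,0,0.01],
    [0,-0.006,0.002,0,0.01],
    [0,0,0,0,0.01]
  ]
}}

```text
clock: 17.0
ee_pos: [582.1, -311.7, 214.9]
tcp_rot: [0.702, 0.712, 0.0, 0.0]
force: [0.2, -0.2, -3.1]
finger_gap: 24.4
grasp_force: 59.7
```

```bash
python3 tilt.py wrist,side; ls pics|tail -3
```

```text
wrist 0.59 tcp [ 582.1 -311.7  214.9] F [ 0.2 -0.2 -3.1] M [-0.32  0.01  0.03] gap 24.4
[[580.9, -344.0, 233.4], [580.9, -336.0, 233.4], [581.0, -328.0, 232.8], [580.9, -320.0, 230.4], [580.8, -312.0, 227.6], [580.7, -304.0, 224.8], [580.6, -296.0, 221.1], [580.6, -288.0, 216.2], [580.2, -280.0, 215.3], [580.3, -272.0, 221.7], [580.2, -264.0, 219.7], [580.3, -256.0, 216.8], [579.8, -248.0, 213.8], [579.6, -240.0, 210.9], [579.6, -232.0, 208.0], [579.5, -224.0, 205.1], [579.7, -216.0, 202.1], [579.6, -208.0, 199.3], [579.5, -200.0, 196.4], [579.5, -192.0, 185.9]]
side 0.79 tcp [ 582.1 -310.5  214.5] F [-0.6 -0.  -2.9] M [-0.37 -0.02 -0.01] gap 24.5
[[560.9, -248.0, 211.4], [561.7, -240.0, 210.9], [588.9, -208.0, 201.5], [584.5, -200.0, 199.3], [578.3, -192.0, 195.4], [577.0, -184.0, 193.6], [577.7, -176.0, 190.0], [577.1, -168.0, 186.9], [576.0, -160.0, 185.3], [577.2, -152.0, 181.2], [575.9, -144.0, 177.2], [575.6, -136.0, 175.5], [576.7, -128.0, 171.8], [576.0, -120.0, 169.8], [575.5, -112.0, 163.8], [575.3, -104.0, 163.6], [576.3, -96.0, 160.8], [575.1, -88.0, 159.6], [575.4, -80.0, 154.4], [574.2, -72.0, 152.6], [574.6, -64.0, 149.0], [576.2, -56.0, 146.5], [581.3, -48.0, 142.8], [572.6, -40.0, 128.2], [575.2, -32.0, 125.7], [577.4, -24.0, 124.4], [576.0, -16.0, 120.0], [573.7, -8.0, 118.4], [573.5, 0.0, 116.1], [573.7, 8.0, 109.3]]
w2.png
w4.png
wrist3.png
```

Emit:
{"api": "step_arm", "payload": {
  "motion": [
    [0,0,0.004,0,0.01],
    [0,0,0.008,0,0.01],
    [0,0,0.012,0,0.01],
    [0,0,0.015,0,0.01],
    [0,0,0.015,0,0.01],
    [0,0,0.015,0,0.01],
    [0,0,0.015,0,0.01],
    [0,0,0.012,0,0.01],
    [0,0,0.008,0,0.01],
    [0,0,0.004,0,0.01],
    [0,0,0,0,0.01]
  ]
}}

```text
clock: 18.3
ee_pos: [582.2, -310.8, 323.1]
tcp_rot: [0.702, 0.712, 0.0, 0.0]
force: [0.9, 0.3, -3.0]
finger_gap: 24.2
grasp_force: 59.7
```

```bash
python3 tilt.py side
```

```text
side 0.94 tcp [ 582.2 -310.8  323.1] F [ 0.9  0.3 -3. ] M [-0.29 -0.02  0.05] gap 24.2
[[586.6, -200.0, 306.0], [581.6, -192.0, 303.3], [578.9, -184.0, 300.9], [577.9, -176.0, 297.6], [577.5, -168.0, 295.1], [577.0, -160.0, 293.1], [576.6, -152.0, 289.3], [577.1, -144.0, 286.0], [576.5, -136.0, 283.0], [576.1, -128.0, 280.4], [575.6, -120.0, 278.3], [576.1, -112.0, 274.4], [576.1, -104.0, 272.9], [576.3, -96.0, 269.0], [576.2, -88.0, 265.9], [576.4, -80.0, 263.8], [575.0, -72.0, 259.4], [576.3, -64.0, 255.9], [576.1, -56.0, 255.0], [576.6, -48.0, 249.2], [575.2, -40.0, 236.2], [575.1, -32.0, 234.9], [575.1, -24.0, 231.5], [576.4, -16.0, 229.0], [575.5, -8.0, 226.7], [575.9, 0.0, 224.1]]
```

Emit:
{"api": "step_arm", "payload": {
  "motion": [
    [0,0.008,0,0,0.01],
    [0,0.016,0,0,0.01],
    [0,0.022,0,0,0.01],
    [0,0.025,0,0,0.01],
    [0,0.025,0,0,0.01],
    [0,0.025,0,0,0.01],
    [0,0.025,0,0,0.01],
    [0,0.025,0,0,0.01],
    [0,0.022,0,0,0.01],
    [0,0.016,0,0,0.01],
    [0,0.012,0,0,0.01],
    [0,0.006,0,0,0.01]
  ]
}}

```text
clock: 19.6
ee_pos: [582.1, -82.6, 322.8]
tcp_rot: [0.702, 0.713, 0.0, 0.0]
force: [0.6, 0.2, -2.1]
finger_gap: 24.6
grasp_force: 59.7
```

Emit:
{"api": "step_arm", "payload": {
  "motion": [
    [0,0,-0.006,0,0.01],
    [0,0,-0.01,0,0.01],
    [0,0,-0.01,0,0.01],
    [0,0,-0.008,0,0.01],
    [0,0,-0.006,0,0.01],
    [0,0,-0.006,0,0.01],
    [0,0,-0.006,0,0.01],
    [0,0,-0.006,0,0.01],
    [0,0,-0.008,0,0.01],
    [0,0,-0.008,0,0.01]
  ]
}}

```text
clock: 20.6
ee_pos: [582.3, -83.8, 248.4]
tcp_rot: [0.702, 0.712, 0.0, 0.0]
force: [-0.2, -1.2, 1.2]
finger_gap: 24.4
grasp_force: 59.7
```

```bash
sed -i 's/hi=50/hi=330/' tilt.py; python3 tilt.py wrist
```

```text
wrist 0.69 tcp [582.3 -83.8 248.4] F [-0.2 -1.2  1.2] M [ 0.06 -0.03 -0.02] gap 24.4
[[576.7, -376.0, -0.5], [584.3, -216.0, 126.8], [582.1, -168.0, 29.5], [574.9, -160.0, 29.8], [580.5, -144.0, 29.2], [581.1, -136.0, 29.9], [580.1, -128.0, 30.1], [580.9, -120.0, 264.0], [581.1, -112.0, 264.7], [581.0, -104.0, 264.9], [581.2, -96.0, 263.5], [581.1, -88.0, 261.4], [581.0, -80.0, 259.5], [580.9, -72.0, 257.3], [580.7, -64.0, 253.3], [580.3, -56.0, 249.3], [580.2, -48.0, 259.0], [580.2, -40.0, 258.2], [580.2, -32.0, 256.1], [580.2, -24.0, 253.9], [580.2, -16.0, 251.8], [580.1, -8.0, 249.6], [579.9, 0.0, 247.6], [579.6, 8.0, 245.3], [579.3, 16.0, 243.2], [579.2, 24.0, 241.1], [564.6, 32.0, 235.1], [578.7, 56.0, 30.8]]
```

Emit:
{"api": "step_arm", "payload": {
  "motion": [
    [0,0,-0.008,0,0.01],
    [0,0,-0.008,0,0.01],
    [0,0,-0.008,0,0.01],
    [0,0,-0.008,0,0.01],
    [0,0,-0.008,0,0.01],
    [0,0,-0.008,0,0.01],
    [0,0,-0.008,0,0.01],
    [0,0,-0.006,0,0.01],
    [0,0,-0.005,0,0.01],
    [0,0,-0.003,0,0.01],
    [0,0,0,0,0.01]
  ]
}}

```text
clock: 21.8
ee_pos: [582.1, -83.7, 178.4]
tcp_rot: [0.702, 0.712, -0.0, -0.0]
force: [-0.2, -1.8, 1.0]
finger_gap: 24.5
grasp_force: 59.4
```

```bash
python3 tilt.py wrist
```

```text
wrist 0.76 tcp [582.1 -83.7 178.4] F [-0.2 -1.8  1. ] M [ 0.27  0.01 -0.04] gap 24.5
[[578.8, -216.0, 79.1], [581.3, -128.0, 29.9], [587.9, -120.0, 186.2], [590.3, -112.0, 188.6], [581.0, -104.0, 189.6], [581.1, -96.0, 189.7], [580.9, -88.0, 189.8], [581.1, -80.0, 189.7], [580.8, -72.0, 188.7], [580.8, -64.0, 186.9], [580.8, -56.0, 185.2], [580.5, -48.0, 198.1], [580.3, -40.0, 198.1], [580.2, -32.0, 198.0], [580.0, -24.0, 197.8], [580.1, -16.0, 197.8], [580.0, -8.0, 197.6], [579.7, 0.0, 197.6], [579.6, 8.0, 197.4], [579.6, 16.0, 197.2], [579.6, 24.0, 196.9]]
```

Emit:
{"api": "step_arm", "payload": {
  "motion": [
    [0,0.005,-0.001,0,0.01],
    [0,0.005,-0.001,0,0.01],
    [0,0,0,0,0.01],
    [0,0,0,0,0.04],
    [0,0,0,0,0.06],
    [0,0,0,0,0.062]
  ]
}}

```text
clock: 22.5
ee_pos: [582.2, -73.8, 176.8]
tcp_rot: [0.702, 0.712, -0.0, 0.0]
force: [0.4, -0.4, 0.4]
finger_gap: 61.9
grasp_force: 0.0
```

```bash
python3 tilt.py wrist; ls -t pics | head -1
```

```text
wrist 0.84 tcp [582.2 -73.8 176.8] F [ 0.4 -0.4  0.4] M [-0.04 -0.01  0.02] gap 61.9
[[579.0, -112.0, 180.2], [580.9, -104.0, 182.8], [581.4, -96.0, 184.6], [581.6, -88.0, 184.8], [581.2, -80.0, 185.0], [581.0, -72.0, 185.1], [580.9, -64.0, 184.7], [580.8, -56.0, 183.2], [580.6, -48.0, 181.5], [581.2, -40.0, 194.0], [580.7, -32.0, 194.2], [580.6, -24.0, 194.2], [580.5, -16.0, 194.3], [580.0, -8.0, 194.3], [580.0, 0.0, 194.3], [580.1, 8.0, 194.3], [580.1, 16.0, 194.4], [579.7, 24.0, 194.4], [579.8, 32.0, 194.4]]
t_wrist_22.5.png
```

Emit:
{"api": "step_arm", "payload": {
  "motion": [
    [0,0.01,0,0,0.062],
    [0,0.018,0,0,0.062],
    [-0.001,0.02,0,0,0.062],
    [0,0.02,0,0,0.062],
    [-0.001,0.02,0,0,0.062],
    [0,0.016,0,0,0.062],
    [0,0.01,0,0,0.062],
    [0,0,0,0,0.03],
    [0,0,0,0,0.02],
    [0,0,0,0,0.02],
    [0,0,0,0,0.02]
  ]
}}

```text
clock: 23.7
ee_pos: [580.4, 39.9, 177.1]
tcp_rot: [0.702, 0.712, 0.0, 0.0]
force: [-0.6, 2.4, 3.9]
finger_gap: 42.8
grasp_force: 60.4
```

Emit:
{"api": "step_arm", "payload": {
  "motion": [
    [0,0,0.004,0,0.02],
    [0,0,0.008,0,0.02],
    [0,0,0.012,0,0.02],
    [0,-0.005,0.015,0,0.02],
    [0,-0.01,0.02,0,0.02],
    [0,-0.01,0.02,0,0.02],
    [0,-0.01,0.02,0,0.02],
    [0,-0.01,0.02,0,0.02],
    [0,-0.005,0.015,0,0.02],
    [0,0,0.008,0,0.02],
    [0,0,0.004,0,0.02],
    [0,0,0,0,0.02]
  ]
}}

```text
clock: 24.9
ee_pos: [580.2, -9.5, 323.0]
tcp_rot: [0.702, 0.712, 0.0, 0.0]
force: [0.4, 0.3, -1.9]
finger_gap: 42.9
grasp_force: 61.2
```

```bash
python3 tilt.py wrist,side; ls -t pics | head -2
```

```text
wrist 0.81 tcp [580.2  -9.5 323. ] F [ 0.4  0.3 -1.9] M [-0.07 -0.03 -0.04] gap 42.9
[[579.6, -56.0, 328.3], [579.5, -48.0, 339.3], [579.3, -40.0, 339.9], [579.2, -32.0, 339.8], [579.1, -24.0, 339.9], [578.9, -16.0, 339.8], [578.9, -8.0, 339.7], [578.8, 0.0, 339.7], [578.8, 8.0, 339.8], [578.6, 16.0, 339.7], [578.6, 24.0, 339.7], [578.6, 32.0, 339.7], [578.5, 40.0, 339.6], [578.3, 48.0, 339.6], [578.3, 56.0, 339.6], [578.2, 64.0, 339.5], [578.2, 72.0, 339.5], [578.2, 80.0, 339.5], [578.0, 88.0, 339.5], [578.1, 96.0, 339.4]]
side 0.82 tcp [580.1  -9.5 322. ] F [ 0.2  0.7 -2.9] M [-0.1  -0.01  0.  ] gap 43.0
[[578.8, -160.0, 329.7], [579.3, -152.0, 332.6], [579.0, -144.0, 332.5], [578.8, -136.0, 333.7], [579.2, -128.0, 333.7], [578.5, -120.0, 332.4], [579.5, -112.0, 332.1], [578.5, -104.0, 328.9], [578.5, -96.0, 329.1], [577.4, -88.0, 341.3], [577.6, -80.0, 342.3], [577.2, -72.0, 341.3], [576.3, -64.0, 340.9], [577.1, -56.0, 341.3], [576.6, -48.0, 341.4], [577.2, -40.0, 341.2], [577.9, -32.0, 341.4], [577.9, -24.0, 340.7], [576.9, -16.0, 341.4], [577.7, -8.0, 341.0]]
t_side_25.0.png
t_wrist_24.9.png
```

View pics/t_side_25.0.png

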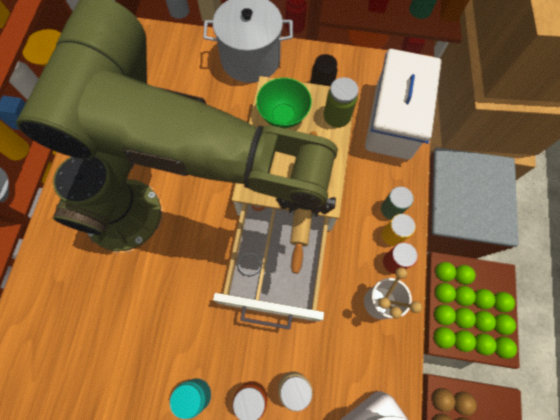

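```bash
python3 - <<'E'
from h import *
np.set_printoptions(precision=1,suppress=True)
for n in("side","top"):
    im,P,K,M=cam(n)
    z=P[...,2];q=P[(z>112)&(z<124)&(P[...,1]<-262)&(P[...,1]>-300)&(P[...,0]>440)&(P[...,0]<620)]
    print(n,"bar",len(q),np.median(q,0) if len(q) else "")
    for t in["green_bowl","bean_jar","lentil_jar","pea_jar","cutter_big","cutter_small"]:
        for g in regions_of(t,n)[:2]:
            m=g["pixels"];print(t,round(g["confidence"],2),np.nanmedian(P[m],0))
E
```

```text
side bar 194 [ 525.2 -273.8  120.6]
green_bowl 0.89 [470.  395.4 183.2]
green_bowl 0.56 [578.6 -73.2 332.8]
bean_jar 0.81 [ 626.2 -428.4  140. ]
lentil_jar 0.97 [ 516.4 -468.8  140.2]
lentil_jar 0.75 [ 364.4 -489.   139.9]
pea_jar 0.87 [641.3 362.4 264.4]
pea_jar 0.77 [582.7 576.  135.7]
cutter_big 0.46 [437.8 -84.1  53.6]
cutter_small 0.55 [437.4  75.5  43.3]
top bar 142 [ 526.2 -271.8  118.8]
green_bowl 0.96 [485.6 381.7 178.3]
bean_jar 0.62 [ 624.7 -415.7  134.3]
lentil_jar 0.84 [ 513.1 -457.2  134.8]
lentil_jar 0.66 [ 358.  -472.7  135.8]
pea_jar 0.6 [584.1 580.2 134.5]
pea_jar 0.34 [530.1 184.1 147.7]
```

The picture shows the pin held over the drawer (barrel near (302,220), front handle near (297,260)). The drawer is fully open (bar at about (265,322)), both cutters are in their lane, and the bowl and jars have not moved. Handing in.

```bash
python3 -c "
from h import *
s=state();print(s['ee_pos'],np.abs(s['qvel']).max(),s['clock']);print(r.sign_off())"
```

```text
[580.20285812  -9.77278007 322.78876691] 0.001798955901306534 25.8
the job is handed in; nothing more can be done
None
```

I handed the job in at 25.8 s: the pin is held still and level about 14 cm above the chest's top, the drawer is fully open, both cutters are still in it, and the bowl and three jars have not moved. Once it was out I laid the pin briefly on the top board to regrip it nearer its middle.

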